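# Move the test cartridge from the incubator to the reader

### The job

The test cartridge in the small incubator block is ready: press it down to release the push-push catch, and when it has popped up and you have let go, take it out and put it into the slot of the larger white reader. There push it down until the catch takes it and it stays low when you let go. Press gently and stop as soon as you feel the end of travel, never pressing the cartridge hard against either machine; keep the cartridge upright, leave the incubator's tray up and do not shove the bottle or the dish about.

Things in the scene. Friction and masses are not known exactly. Their poses are not given: they have to be found in the camera images.
- cartridge_center (a point): centre of the grey test cartridge, a loose upright box of about 0.12 kg, 22 mm thick (its x) x 50 mm wide (its y) x 80 mm high (its z, up); flat top 40 mm above this point; underside 40 mm below, edges tapered; a half turn makes no difference. It starts caught low in the incubator, its top 11 to 13 mm above the mouth; popped up (resting on a raised tray) its top is 38 mm above the mouth
- incubator_mouth (a point): centre of the slot mouth in the flat top of the incubator, a fixed finned aluminium block 124 mm (x) x 125 mm (y) x 90 mm high, nothing on top; the slot is vertical, 25 mm (x) x 53 mm (y), with a lead-in 5 mm deep that widens it by 4 mm on each side; z up
- reader_mouth (a point): centre of the slot mouth in the flat top of the reader, a fixed white machine 90 mm high; slot and lead-in just like the incubator's (25 mm in x, 53 mm in y). Housing from 68 mm before to 115 mm behind the slot along x, 78 mm to either side along y; on it a grey console 28 mm high, from 71 mm behind the slot (+x side)
- incubator_tray (a joint): depth in m of the incubator's sprung tray: 0 raised (its surface 42 mm below the mouth), 0.024 to 0.028 when caught, as at the start. Pressed 6 to 7 mm beyond the caught depth it meets a firm end of travel; let go there, it rises, damped, to 0 in about 1 s. The spring pushes up with 4 N when raised, 8 N at the end of travel
- reader_tray (a joint): the same for the reader's tray; it starts raised (0). Pressed to its firm end of travel and let go it stays caught; let go 2 mm earlier it springs up; pressed to the end again it releases. Caught depth unknown beforehand, 0.021 to 0.031, the end 6 to 7 mm deeper: feel for it. Moving it takes up to 10 N; 15 N means the end is reached; over 30 N does damage
- buffer_bottle: small white bottle, 40 mm diameter, 75 mm high, loose, stands between the two machines; origin at the centre of its underside; to be left alone
- dish: low glass dish, 60 mm diameter, 14 mm high, loose, between the two machines; origin at the centre of its underside; to be left alone
There are look-alikes about, which are no part of the job. Of the things shaped like the part that bears cartridge_center, the grey one is meant.

How it is judged:
By the outcome, as a careful person would: the job done as asked, in the order asked, and still so for the second after the job is handed in, with the robot touching nothing.
It also fails if it takes over 58 s, if anything falls off the work surface, if the arm or the gripper's body presses on something with over 40 N, if the wrist force passes 120 N, or if a joint passes its speed limit or range.

### The arm

A 6-joint arm with a two-finger parallel gripper is mounted at the origin on the work surface. World frame = base frame: x ahead of the robot, y to its left, z up, the work surface at z = 0. Lengths are in m, angles in rad, forces in N, time in s.
With the tool pointing down it reaches from about 0.35 to 0.775 m from the base axis. Payload 7.3 kg.
Tool frame: the origin (TCP) lies midway between the tips of the shut fingers; the grasp point (between the pads) lies 19 mm behind it; z points along the fingers, y is the direction in which the jaws open and shut (so a half turn about z gives the same grasp; the last joint's range is limited). The gripper opens to 92 mm and grips with 3 to 60 N. Pads are 19 mm wide; open, the fingers measure 130 mm over their backs; the gripper's body (75 mm by 190 mm) begins 47 mm behind the grasp point.
Start: joints at [-0.146, 0.342, 1.524, -0, 1.275, -0.146], TCP at [0.525, 0, 0.227] pointing down, gripper open.
Joint ranges: [-2.53, 2.53], [-0.77, 2.02], [0.04, 2.7], [-1, 4.14], [0.28, 2.66], [-3.11, 3.11]. Speed limits (rad/s): [2.57, 2.57, 3.14, 3.14, 3.14, 3.14].

### API

Orientations are given as [roll, pitch, yaw] about the fixed x, y, z axes, in that order (R = Rz(yaw) Ry(pitch) Rx(roll)).
In Python, from cell import robot gives the robot as it stands.
- The arm moves only by the shell command python3 -m crank 'ROWS' [FORCE]. ROWS is a JSON object of lists of equal length, an entry for each row: "claw": the opening, from 0 (shut) to 1 (fully open); "delta_pos": the shift along the tool's x, y, z in units of 25 mm (1.0 is 25 mm), a list of three; "roll": the turn about the tool's z in units of 6 degrees (1.0 is 6 degrees). In form: {"claw": [claw, ...], "delta_pos": [[dx, dy, dz], ...], "roll": [roll, ...]}. A call has exactly 8 rows; each row is the pose to reach, as a shift and turn from the pose commanded when the call began, along the tool's axes at that moment; what a row does not reach only later rows make up. A row lasts 1/12 s, in which the tool goes at most 41.7 mm and 7.16 degrees, less where a joint would pass 70% of its speed; a pose out of reach is approached as far as the arm can. A call with a gripper value outside its range is refused whole. The fingers move at their own pace and stop on an object; FORCE is the grip in N (left out, the last holds). Time passes only in rows, so rows that repeat a pose let the fingers close, or fill a call up. It gives the time, the measured TCP pose, the force and the opening at its end, in the units of the state.
- robot.observe(): the state, without advancing time (a new reading comes with each control period).
- robot.read_camera(name): name is "scene" or "side" or "wrist"; returns a dict with "color" (400x640x3 uint8, blue, green, red), "fx", "fy", "cx", "cy" (pixels), "k1" (the pictures are not rectified: a ray, as slopes to the right and down, at radius r is drawn at 1 + k1 r^2 times it, then the intrinsics apply), "rvec" (rotation vector, rad) and "tvec" (3), from world to camera coordinates, as OpenCV has them; the wrist camera has in their place "hand_eye" (4x4, takes a point from camera to tool coordinates, whose origin is the TCP and whose axes are the flange's). Camera axes: x right, y down, z forward; pixel columns grow to the right and rows downward; lengths in m; the calibration is good to about 2 mm. A picture is of the moment at which its call begins: read the wrist's pose just before it. There is no depth.
- robot.hand_in(): hands the job in, once; it reports no verdict.
The state is a dict: "time": time; "qpos": joint angles; "qvel": joint speeds; "joint_efforts": joint torques, N m; "tool_pos": TCP position; "tool_rot": TCP orientation; "contact_force": force on the tool from outside, world axes, zero at the start; "torque": the same for the moment, N m; "opening": finger opening in m.
Only numpy, scipy, OpenCV 4.12 (cv2) and the standard library are available. Lean on these libraries where they do the work, as an engineer would, in place of code of your own. Each camera call takes 0.05 s, during which the arm holds its last target.

## Working session

There is one attempt and no reset: what is moved stays moved. The work goes in short steps, Python scripts to look and compute and a shell command to move; the robot and the scene stay as the last step left them, time stands still between calls to the robot, and variables do not carry over. Pictures are saved under pics/ and viewed, and the job is handed in when it is done.

```bash
ls; mkdir -p pics; python3 - <<'E'
from cell import robot
import cv2
s=robot.observe();print(s)
for n in("scene","side","wrist"):
    c=robot.read_camera(n);cv2.imwrite(f"pics/{n}0.png",c["color"]);print(n,{k:v for k,v in c.items() if k!="color"})
E
```

```text
pics
{'time': 0.0, 'qpos': array([-1.45980293e-01,  3.42740180e-01,  1.52501355e+00,  1.48555471e-05,
        1.27536145e+00, -1.45965407e-01]), 'qvel': array([-0.00159333,  0.00017956,  0.00078342, -0.00088087,  0.00070019,
       -0.00024516]), 'joint_efforts': array([ 7.61924657e-04, -4.31245601e+01, -2.44219762e+01,  7.17750052e-02,
        5.59406646e-02, -1.04314388e-04]), 'tool_pos': array([5.24606473e-01, 9.50328684e-05, 2.26037095e-01]), 'tool_rot': array([-3.14008838e+00, -2.35502685e-04,  1.57077693e+00]), 'contact_force': array([ 0.34394288, -0.39726043,  0.62508893]), 'torque': array([ 0.03208763,  0.02021417, -0.01064463]), 'opening': 0.09195093912743688}
scene {'fx': 431.2076526851372, 'fy': 431.2076526851372, 'cx': 321.5671205086305, 'cy': 193.04797153394756, 'k1': -0.08728700386696209, 'rvec': array([ 2.06048186,  1.67852729, -0.50526764]), 'tvec': array([-0.10643265, -0.36979522,  1.12313275])}
side {'fx': 389.0623533631902, 'fy': 389.0623533631902, 'cx': 320.0440802803546, 'cy': 204.68950153717716, 'k1': -0.029072105767632563, 'rvec': array([ 0.9974213 , -2.45277263,  1.04470756]), 'tvec': array([0.39064141, 0.28087154, 0.47550963])}
wrist {'fx': 290.1538910687824, 'fy': 290.1538910687824, 'cx': 322.94658483926185, 'cy': 194.17424133066348, 'k1': -0.04039998890509566, 'hand_eye': array([[ 1.03350892e-04, -9.57573206e-01, -2.88190118e-01,
         7.88066528e-02],
       [ 9.99999707e-01, -1.19544083e-04,  7.55831164e-04,
        -2.95548417e-04],
       [-7.58215095e-04, -2.88190111e-01,  9.57572914e-01,
        -1.57871861e-01],
       [ 0.00000000e+00,  0.00000000e+00,  0.00000000e+00,
         1.00000000e+00]])}
```

View pics/scene0.png

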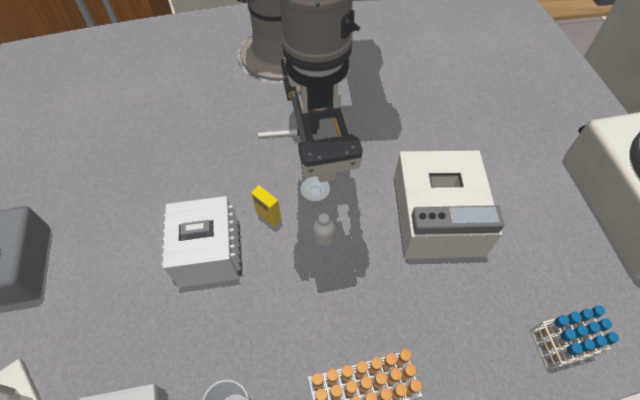

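View pics/side0.png

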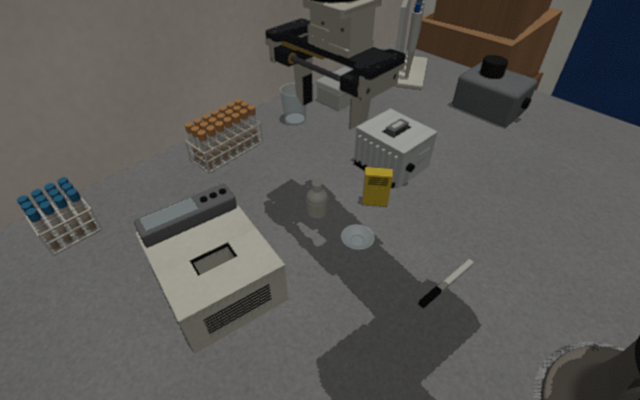

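View pics/wrist0.png

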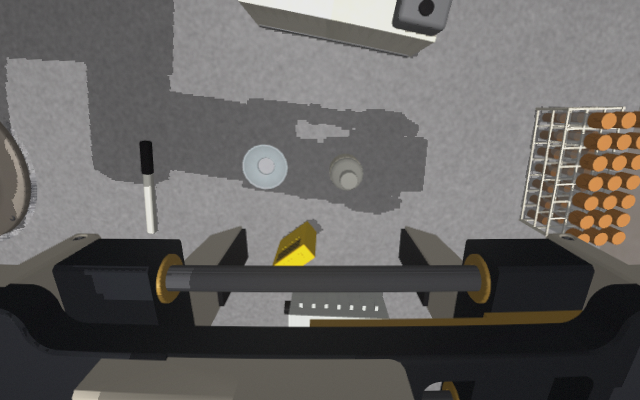

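The scene picture shows the incubator with the grey cartridge at about (195,228), the yellow look-alike standing at (267,205), the reader slot at (446,181), the dish at (315,188) and the bottle at (324,230). A dark grey box at (15,255) is no part of the job. Next I'll take close crops.

```bash
cat > h.py <<'E'
import numpy as np, cv2
from scipy.spatial.transform import Rotation as R
def und(c,uv):
    K=np.array([[c['fx'],0,c['cx']],[0,c['fy'],c['cy']],[0,0,1.]])
    p=cv2.undistortPoints(np.array(uv,float).reshape(-1,1,2),K,np.array([c['k1'],0,0,0.]))[:,0]
    return np.c_[p,np.ones(len(p))]
def pose(c,s=None):
    if 'rvec' in c:
        M=R.from_rotvec(c['rvec']).as_matrix(); return M.T, -M.T@c['tvec']
    H=c['hand_eye']; Rt=R.from_euler('xyz',s['tool_rot']).as_matrix()
    return Rt@H[:3,:3], Rt@H[:3,3]+s['tool_pos']
def onz(c,uv,z,s=None):
    A,o=pose(c,s); d=und(c,uv)@A.T
    return o+d*((z-o[2])/d[:,2])[:,None]
def proj(c,P,s=None):
    A,o=pose(c,s); K=np.array([[c['fx'],0,c['cx']],[0,c['fy'],c['cy']],[0,0,1.]])
    Rm=A.T
    return cv2.projectPoints(np.array(P,float).reshape(-1,3),cv2.Rodrigues(Rm)[0],-Rm@o,K,np.array([c['k1'],0,0,0.]))[0][:,0]
E
python3 - <<'E'
import cv2,numpy as np
a=cv2.imread('pics/scene0.png');b=cv2.imread('pics/side0.png')
def crop(i,x,y,w,h,k):return cv2.resize(i[y:y+h,x:x+w],None,fx=k,fy=k,interpolation=cv2.INTER_CUBIC)
cv2.imwrite('pics/c1.png',np.hstack([crop(a,155,190,95,100,4),crop(a,392,145,105,100,4)]))
cv2.imwrite('pics/c2.png',np.hstack([crop(b,345,105,95,100,4),crop(b,180,230,105,100,4)]))
E
```

```text
(no output)
```

View pics/c1.png

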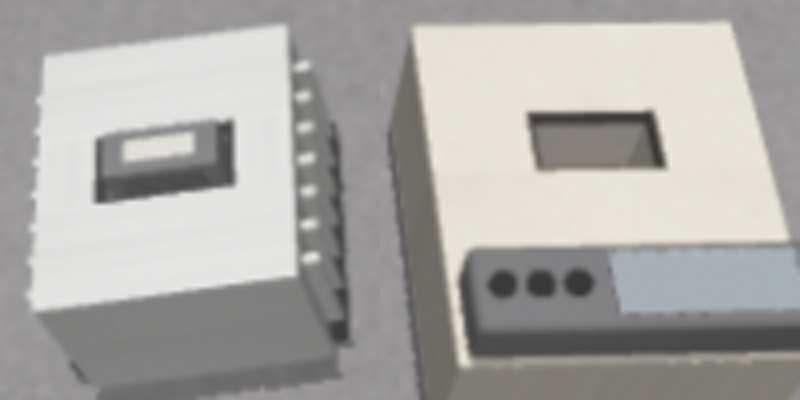

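View pics/c2.png

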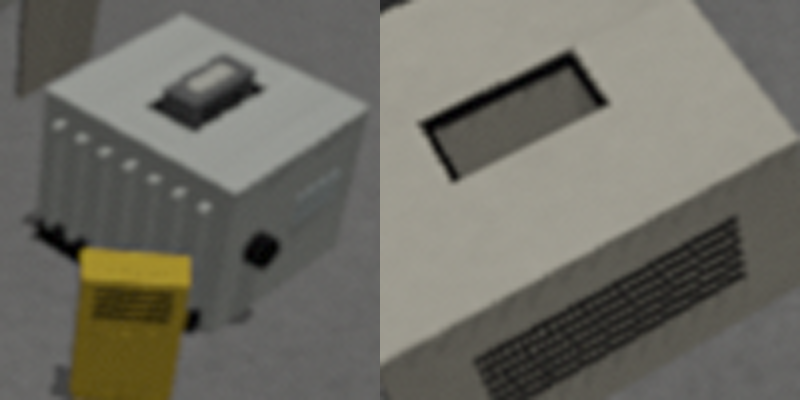

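```bash
python3 - <<'E'
from cell import robot
from h import *
C={n:robot.read_camera(n) for n in("scene","side")}
def cv(x0,y0,off,l): return [(x0+(u-off+.5)/4-.5,y0+(v+.5)/4-.5) for u,v in l]
def rep(name,c,l,z=.09):
    P=onz(C[c],l,z)[:,:2]; e=np.roll(P,-1,0)-P
    print(name,c,'ctr',P.mean(0).round(4),'edges mm',(np.linalg.norm(e,axis=1)*1e3).round(1),'ang',np.degrees(np.arctan2(e[:,1],e[:,0])).round(1));print(P.round(4).tolist())
rep('inc top','scene',cv(155,190,0,[(45,57),(288,26),(298,276),(35,312)]))
rep('inc mouth','scene',cv(155,190,0,[(97,138),(234,122),(234,185),(96,203)]))
rep('rd slot','scene',cv(392,145,380,[(528,114),(655,111),(666,167),(538,170)]))
rep('rd back','scene',cv(392,145,380,[(412,25),(730,23)]))
rep('inc top','side',cv(345,105,0,[(183,13),(368,105),(237,193),(47,92)]))
rep('rd slot','side',cv(180,230,380,[(422,123),(572,50),(608,104),(455,181)]))
rep('cart top','scene',cv(155,190,0,[(104,133),(218,122),(218,164),(104,178)]),.102)
rep('cart top','side',cv(345,105,0,[(218,55),(256,67),(203,108),(165,96)]),.102)
rep('yellow','scene',[(265,187),(279,200),(267,208),(254,193)],.08)
E
```

```text
inc top scene ctr [ 0.5408 -0.2212] edges mm [109.9 123.8 109.1 124.6] ang [ 86.8  -2.9 -92.7 177.5]
[[0.4757, -0.2731], [0.4818, -0.1634], [0.6054, -0.1696], [0.6002, -0.2786]]
inc mouth scene ctr [ 0.5404 -0.2216] edges mm [60.  31.1 59.1 32. ] ang [ 86.1  -3.9 -93.1 177.8]
[[0.5226, -0.2507], [0.5267, -0.1908], [0.5577, -0.1929], [0.5545, -0.2519]]
rd slot scene ctr [0.5287 0.2357] edges mm [60.2 31.5 59.4 31.3] ang [  79.9  -12.4 -100.2  169.1]
[[0.5081, 0.2092], [0.5186, 0.2685], [0.5494, 0.2617], [0.5388, 0.2033]]
rd back scene ctr [0.4616 0.2481] edges mm [155.6 155.6] ang [  78.9 -101.1]
[[0.4466, 0.1718], [0.4766, 0.3244]]
inc top side ctr [ 0.5414 -0.2217] edges mm [123.5 109.8 121.5 113.9] ang [176.5  88.   -1.6 -91. ]
[[0.6015, -0.2814], [0.4783, -0.2738], [0.4821, -0.164], [0.6036, -0.1674]]
rd slot side ctr [0.5296 0.2355] edges mm [59.  30.9 58.7 30.6] ang [-100.1  168.5   79.6  -10.9]
[[0.5499, 0.2616], [0.5395, 0.2035], [0.5092, 0.2097], [0.5198, 0.2674]]
cart top scene ctr [ 0.541  -0.2204] edges mm [49.1 20.5 48.3 22. ] ang [ 84.7  -3.6 -93.6 178.4]
[[0.5281, -0.2444], [0.5327, -0.1954], [0.5531, -0.1967], [0.5501, -0.245]]
cart top side ctr [ 0.5391 -0.2187] edges mm [21.3 50.2 20.6 50.6] ang [-168.5   93.6   12.9  -85.6]
[[0.5513, -0.2417], [0.5304, -0.246], [0.5273, -0.1959], [0.5474, -0.1913]]
yellow scene ctr [ 0.4916 -0.0937] edges mm [39.6 26.6 41.4 23.3] ang [  32.5  -62.4 -152.4  112.6]
[[0.4696, -0.093], [0.503, -0.0718], [0.5153, -0.0954], [0.4786, -0.1146]]
```

Incubator mouth: (0.541, −0.2215), yaw −2.8°. Reader mouth: (0.529, 0.2356), yaw −11°. The two cameras agree to about 1 mm, and the edge lengths match the mouths as given (33 × 61 mm).

Candidates for the cartridge:
- Grey, in the incubator at (195,228): this is the one I want. The close crop confirms it, with a grey body and a top measured at 49 × 21 mm.
- Yellow, standing at (267,205): a decoy.

I'll press with shut fingers, jaws along the slot's y, at a tool yaw of about 177°.

```bash
python3 -m crank '{"claw":[0,0,0,0,0,0,0,0],"delta_pos":[[-1.0,0.1,0],[-2.3,0.2,0],[-3.6,0.3,0],[-4.9,0.4,0],[-6.2,0.5,0],[-7.4,0.6,0],[-8.3,0.66,0],[-8.86,0.66,0]],"roll":[-1,-2.1,-3.2,-4.3,-5.4,-6.5,-7.6,-8.7]}' 20
```

```text
time: 0.92
tool_pos: [0.5414, -0.2242, 0.2263]
tool_rot: [-3.141, 0.0, 2.486]
contact_force: [-1.0, 0.1, 1.2]
opening: 0.0434
```

```bash
python3 -m crank '{"claw":[0,0,0,0,0,0,0,0],"delta_pos":[[0,0,0.4],[0,0,1.2],[0,0,2.0],[0,0,2.8],[0,0,3.5],[0,0,4.0],[0,0,4.0],[0,0,4.0]],"roll":[-1,-2.1,-3.2,-4.3,-5.3,-5.8,-5.8,-5.8]}' 20; python3 - <<'E'
from cell import robot
from h import *
s=robot.observe();c=robot.read_camera("wrist");cv2.imwrite("pics/w1.png",c["color"]);print(s['tool_pos'],s['tool_rot'],s['contact_force'],s['opening'])
E
```

```text
time: 1.58
tool_pos: [0.5413, -0.2214, 0.1263]
tool_rot: [3.141, -0.001, 3.087]
contact_force: [0.3, 0.3, 0.4]
opening: 0.0006
[ 0.5412842  -0.22135473  0.12633005] [ 3.14090191e+00 -1.22322145e-03  3.08725296e+00] [0.27746435 0.26851585 0.36190791] 0.0005873913423725739
```

View pics/w1.png

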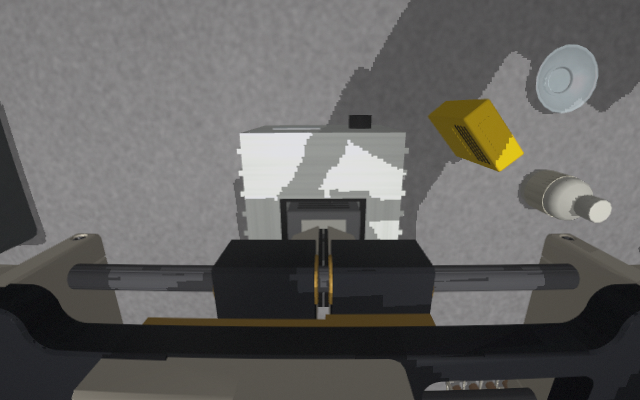

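The fingers at column 322 are centred over the grey cartridge, whose mouth spans columns 282–365. I'll descend now.

```bash
python3 -m crank '{"claw":[0,0,0,0,0,0,0,0],"delta_pos":[[0,0,0.25],[0,0,0.5],[0,0,0.7],[0,0,0.84],[0,0,0.92],[0,0,0.96],[0,0,1.0],[0,0,1.0]],"roll":[0,0,0,0,0,0,0,0]}' 20;  python3 -m crank '{"claw":[0,0,0,0,0,0,0,0],"delta_pos":[[0,0,0.02],[0,0,0.04],[0,0,0.06],[0,0,0.08],[0,0,0.1],[0,0,0.12],[0,0,0.12],[0,0,0.12]],"roll":[0,0,0,0,0,0,0,0]}' 20
```

```text
time: 2.3
tool_pos: [0.5417, -0.2215, 0.102]
tool_rot: [-3.141, 0.001, 3.089]
contact_force: [-0.1, 0.4, 1.1]
opening: 0.0004
time: 2.97
tool_pos: [0.542, -0.2216, 0.0998]
tool_rot: [-3.141, 0.002, 3.089]
contact_force: [-0.1, 2.3, 7.4]
opening: 0.0007
```

```bash
python3 -m crank '{"claw":[0,0,0,0,0,0,0,0],"delta_pos":[[0,0,0.02],[0,0,0.04],[0,0,0.06],[0,0,0.07],[0,0,0.08],[0,0,0.08],[0,0,0.08],[0,0,0.08]],"roll":[0,0,0,0,0,0,0,0]}' 20
```

```text
time: 3.63
tool_pos: [0.542, -0.2216, 0.0978]
tool_rot: [-3.141, 0.002, 3.089]
contact_force: [-1.0, 1.1, 7.4]
opening: 0.0005
```

```bash
python3 -m crank '{"claw":[0,0,0,0,0,0,0,0],"delta_pos":[[0,0,0.01],[0,0,0.02],[0,0,0.03],[0,0,0.04],[0,0,0.05],[0,0,0.06],[0,0,0.06],[0,0,0.06]],"roll":[0,0,0,0,0,0,0,0]}' 20
```

```text
time: 4.3
tool_pos: [0.5421, -0.2216, 0.0964]
tool_rot: [-3.141, 0.002, 3.089]
contact_force: [-1.0, 1.5, 8.0]
opening: 0.0003
```

```bash
python3 -m crank '{"claw":[0,0,0,0,0,0,0,0],"delta_pos":[[0,0,0.01],[0,0,0.02],[0,0,0.03],[0,0,0.04],[0,0,0.05],[0,0,0.05],[0,0,0.05],[0,0,0.05]],"roll":[0,0,0,0,0,0,0,0]}' 20
```

```text
time: 4.97
tool_pos: [0.5421, -0.2216, 0.0952]
tool_rot: [-3.141, 0.002, 3.089]
contact_force: [-1.0, 1.2, 8.2]
opening: 0.0007
```

```bash
python3 -m crank '{"claw":[0,0,0,0,0,0,0,0],"delta_pos":[[0,0,0.01],[0,0,0.02],[0,0,0.03],[0,0,0.04],[0,0,0.04],[0,0,0.04],[0,0,0.04],[0,0,0.04]],"roll":[0,0,0,0,0,0,0,0]}' 20
```

```text
time: 5.63
tool_pos: [0.5422, -0.2217, 0.0945]
tool_rot: [-3.141, 0.002, 3.089]
contact_force: [-1.0, 1.6, 10.1]
opening: 0.0006
```

```bash
python3 -m crank '{"claw":[0,0,0,0,0,0,0,0],"delta_pos":[[0,0,0.01],[0,0,0.02],[0,0,0.03],[0,0,0.035],[0,0,0.035],[0,0,0.035],[0,0,0.035],[0,0,0.035]],"roll":[0,0,0,0,0,0,0,0]}' 20
```

```text
time: 6.3
tool_pos: [0.5425, -0.2218, 0.0942]
tool_rot: [-3.14, 0.003, 3.089]
contact_force: [-1.0, 1.2, 12.9]
opening: 0.0004
```

```bash
python3 -m crank '{"claw":[0,0,0,0,0,0,0,0],"delta_pos":[[0,0,0.015],[0,0,0.03],[0,0,0.03],[0,0,0.03],[0,0,0.03],[0,0,0.03],[0,0,0.03],[0,0,0.03]],"roll":[0,0,0,0,0,0,0,0]}' 20
```

```text
time: 6.97
tool_pos: [0.5427, -0.2218, 0.0939]
tool_rot: [-3.14, 0.004, 3.089]
contact_force: [-2.6, 2.3, 15.1]
opening: 0.0004
```

15 N marks the end of travel. I'll retract to well above the popped height and open the fingers once clear.

```bash
python3 -m crank '{"claw":[0,0,0,0,0,0,0,0],"delta_pos":[[0,0,-0.4],[0,0,-1.2],[0,0,-2.0],[0,0,-2.6],[0,0,-3.0],[0,0,-3.0],[0,0,-3.0],[0,0,-3.0]],"roll":[0,0,0,0,0,0,0,0]}' 20;python3 -m crank '{"claw":[1,1,1,1,1,1,1,1],"delta_pos":[[0,0,0],[0,0,0],[0,0,0],[0,0,0],[0,0,0],[0,0,0],[0,0,0],[0,0,0]],"roll":[0,0,0,0,0,0,0,0]}' 20; python3 - <<'E'
from cell import robot
from h import *
for n in ("wrist","scene","side"):
    s=robot.observe();c=robot.read_camera(n);cv2.imwrite(f"pics/{n}2.png",c["color"])
print(s['tool_pos'],s['tool_rot'],s['contact_force'],s['opening'])
a=cv2.imread('pics/scene2.png');b=cv2.imread('pics/side2.png')
def crop(i,x,y,w,h,k):return cv2.resize(i[y:y+h,x:x+w],None,fx=k,fy=k,interpolation=cv2.INTER_CUBIC)
cv2.imwrite('pics/c3.png',np.hstack([crop(a,155,180,95,110,4),crop(b,345,85,95,110,4)]))
E
```

```text
time: 7.63
tool_pos: [0.541, -0.2212, 0.1652]
tool_rot: [3.141, -0.002, 3.089]
contact_force: [-1.3, -0.6, -0.0]
opening: 0.0002
time: 8.3
tool_pos: [0.5415, -0.2215, 0.1664]
tool_rot: [-3.142, 0.0, 3.089]
contact_force: [0.0, 0.9, 0.4]
opening: 0.0496
[ 0.54151775 -0.22148957  0.16640035] [-3.14155025e+00  1.14668434e-04  3.08922947e+00] [ 0.89627372  0.35064017 -0.64148849] 0.056892850014479926
```

View pics/c3.png

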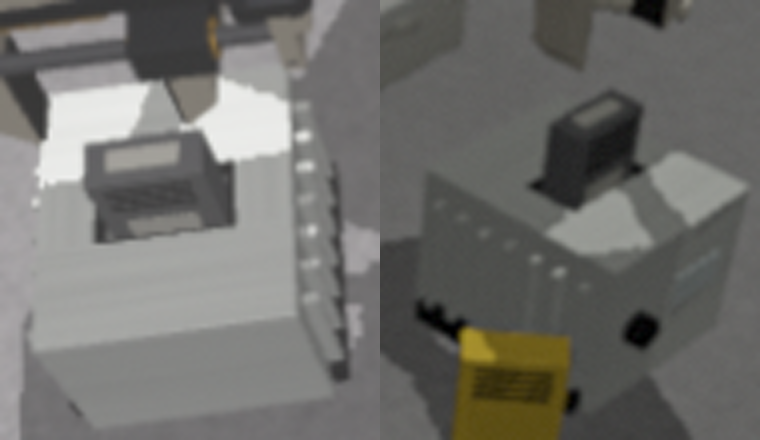

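View pics/wrist2.png

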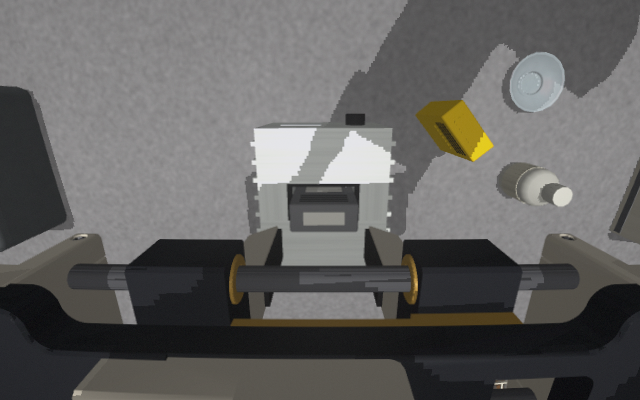

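The cartridge has popped up: in the crop its top sits well above the mouth, and the hand is clear of it. I'll descend around it and grip it across its 50 mm width.

```bash
python3 -m crank '{"claw":[1,1,1,1,1,1,1,1],"delta_pos":[[0,0,0],[0,0,0.2],[0,0,0.8],[0,0,1.4],[0,0,2.0],[0,0,2.5],[0,0,2.76],[0,0,2.76]],"roll":[0,0,0,0,0,0,0,0]}' 20;python3 -m crank '{"claw":[0.4,0.4,0.4,0.4,0.4,0.4,0.4,0.4],"delta_pos":[[0,0,0],[0,0,0],[0,0,0],[0,0,0],[0,0,0],[0,0,0],[0,0,0],[0,0,0]],"roll":[0,0,0,0,0,0,0,0]}' 20
```

```text
time: 9.12
tool_pos: [0.5406, -0.221, 0.0956]
tool_rot: [3.14, -0.003, 3.089]
contact_force: [-1.4, -0.9, 0.1]
opening: 0.0921
time: 9.78
tool_pos: [0.5416, -0.2215, 0.0976]
tool_rot: [-3.141, 0.0, 3.089]
contact_force: [-0.3, 0.6, 1.7]
opening: 0.0499
```

```bash
python3 -m crank '{"claw":[0.4,0.4,0.4,0.4,0.4,0.4,0.4,0.4],"delta_pos":[[0,0,-0.2],[0,0,-0.6],[0,0,-1.1],[0,0,-1.7],[0,0,-2.3],[0,0,-2.9],[0,0,-3.4],[0,0,-3.6]],"roll":[0,0,0,0,0,0,0,0]}' 25; python3 - <<'E'
from cell import robot
from h import *
s=robot.observe();c=robot.read_camera("side");cv2.imwrite("pics/s3.png",c["color"])
print(s['tool_pos'],s['tool_rot'],s['contact_force'],s['opening'])
# delta to reader
Rt=R.from_euler('xyz',s['tool_rot']).as_matrix()
t=np.array([.529,.2356,s['tool_pos'][2]])
print(Rt.T@(t-s['tool_pos'])/.025, np.degrees(s['tool_rot'][2])-169.1)
E
```

```text
time: 10.45
tool_pos: [0.5424, -0.2219, 0.1903]
tool_rot: [-3.14, 0.004, 3.089]
contact_force: [0.0, -0.9, -0.5]
opening: 0.0503
[ 0.54235994 -0.22192447  0.19025867] [-3.13976781  0.0036635   3.08933482] [ 0.01932215 -0.91972791 -0.46287131] 0.05027631236605059
[ 1.48959234 18.2480415  -0.03875695] 7.905846651009796
```

View pics/s3.png

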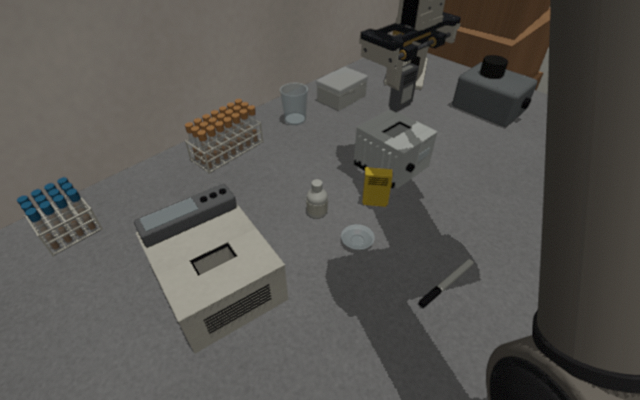

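Lifted upright, with the opening still at 50 mm. Moving across to the reader.

```bash
python3 -m crank '{"claw":[0.4,0.4,0.4,0.4,0.4,0.4,0.4,0.4],"delta_pos":[[0.04,0.5,0],[0.12,1.5,0],[0.22,2.7,0],[0.32,3.9,0],[0.42,5.1,0],[0.51,6.3,0],[0.61,7.5,0],[0.71,8.7,0]],"roll":[0,0.1,0.2,0.3,0.4,0.5,0.6,0.7]}' 25; python3 -m crank '{"claw":[0.4,0.4,0.4,0.4,0.4,0.4,0.4,0.4],"delta_pos":[[0.1,1.2,0],[0.2,2.4,0],[0.29,3.6,0],[0.39,4.8,0],[0.49,6.0,0],[0.58,7.1,0],[0.64,7.9,0],[0.67,8.3,0]],"roll":[0.1,0.2,0.3,0.4,0.5,0.58,0.58,0.58]}' 25
python3 - <<'E'
from cell import robot
from h import *
s=robot.observe()
print(s['tool_pos'],s['tool_rot'],s['contact_force'],s['opening'])
E
```

```text
time: 11.17
tool_pos: [0.5339, -0.001, 0.1864]
tool_rot: [3.141, -0.002, 3.015]
contact_force: [1.0, -0.6, -0.7]
opening: 0.0497
time: 11.83
tool_pos: [0.5431, 0.2077, 0.1862]
tool_rot: [-3.142, -0.002, 2.958]
contact_force: [0.6, -0.4, -0.7]
opening: 0.0502
[0.54310155 0.20770086 0.18621128] [-3.14150423e+00 -2.14323037e-03  2.95783952e+00] [ 0.61639246 -0.40852899 -0.66989106] 0.05015293237076831
```

```bash
python3 -m crank '{"claw":[0.4,0.4,0.4,0.4,0.4,0.4,0.4,0.4],"delta_pos":[[0.3,0.4,0],[0.6,0.8,0],[0.81,1.05,0],[0.81,1.05,0],[0.81,1.05,0],[0.81,1.05,0],[0.81,1.05,0],[0.81,1.05,0]],"roll":[0,0,0,0,0,0,0,0]}' 25
python3 - <<'E'
from cell import robot
from h import *
s=robot.observe();print(s['tool_pos'],np.degrees(s['tool_rot']),s['contact_force'],s['opening'])
for n in ("wrist","scene","side"):
    s=robot.observe();c=robot.read_camera(n);cv2.imwrite(f"pics/{n}4.png",c["color"])
print(s['tool_pos'],np.degrees(s['tool_rot']),s['contact_force'],s['opening'])
a=cv2.imread('pics/scene4.png');b=cv2.imread('pics/side4.png')
def crop(i,x,y,w,h,k):return cv2.resize(i[y:y+h,x:x+w],None,fx=k,fy=k,interpolation=cv2.INTER_CUBIC)
cv2.imwrite('pics/c5.png',np.hstack([crop(a,385,80,110,140,3.5),crop(b,150,150,115,140,3.5)]))
E
```

```text
time: 12.5
tool_pos: [0.5298, 0.2335, 0.1874]
tool_rot: [-3.142, 0.0, 2.954]
contact_force: [-0.3, 0.4, -0.9]
opening: 0.0502
[0.52982792 0.23348711 0.18741353] [-1.79996845e+02  1.52854162e-02  1.69261401e+02] [-0.29545834  0.39729239 -0.90652677] 0.05019339071263964
[0.52976304 0.23370621 0.18739869] [1.79998747e+02 1.20764598e-02 1.69275418e+02] [ 0.45320859  0.14986541 -0.92075046] 0.05004862806201724
```

View pics/c5.png

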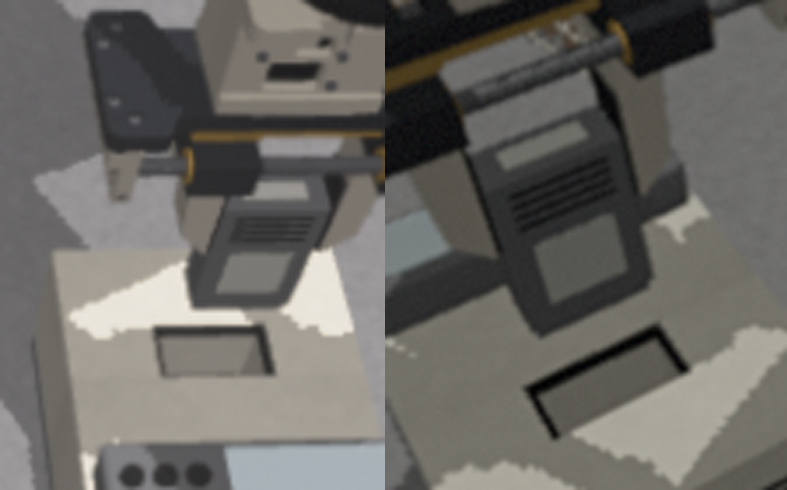

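View pics/wrist4.png

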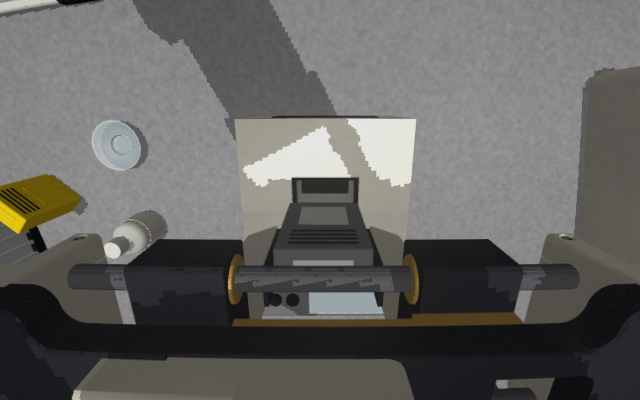

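```bash
python3 - <<'E'
from cell import robot
from h import *
ims=[]
for n,(x,y,w,h) in {"scene":(385,80,110,140),"side":(150,150,115,140)}.items():
    im=cv2.imread(f'pics/{n}4.png');c=robot.read_camera(n);k=4
    b=cv2.resize(im[y:y+h,x:x+w],None,fx=k,fy=k,interpolation=cv2.INTER_CUBIC)
    def box(ctr,yaw,hx,hy,z0,z1,col):
        Rz=R.from_euler('z',yaw,degrees=True).as_matrix()
        L=[]
        for z in(z0,z1):
            P=[Rz@[a*hx,d*hy,0]+np.array([*ctr,z]) for a,d in((-1,-1),(1,-1),(1,1),(-1,1))]
            p=((proj(c,P)-[x,y]+.5)*k-.5); L.append(p)
            cv2.polylines(b,[np.round(p*8).astype(int)],True,col,1,cv2.LINE_AA,3)
    box((.5298,.2336),-10.7,.011,.025,.1378,.2178,(0,0,255))
    box((.529,.2356),-10.7,.0165,.0305,.09,.09,(0,200,0))
    ims.append(b)
cv2.imwrite('pics/c6.png',cv2.resize(np.hstack(ims),None,fx=.88,fy=.88))
E
```

```text
(no output)
```

View pics/c6.png

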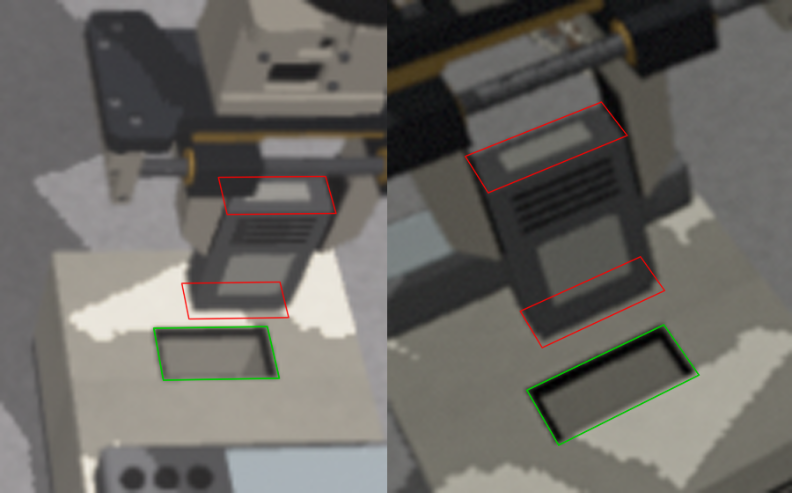

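The projected cartridge and slot outlines match both pictures, so it is upright and in place to within about 2 mm. I'll correct by (−0.8, +2) mm and descend.

```bash
python3 -m crank '{"claw":[0.4,0.4,0.4,0.4,0.4,0.4,0.4,0.4],"delta_pos":[[0.05,0.07,0],[0.05,0.07,0.3],[0.05,0.07,0.8],[0.05,0.07,1.3],[0.05,0.07,1.6],[0.05,0.07,1.7],[0.05,0.07,1.7],[0.05,0.07,1.7]],"roll":[0,0,0,0,0,0,0,0]}' 25
python3 - <<'E'
from cell import robot
from h import *
s=robot.observe();print(s['tool_pos'],np.degrees(s['tool_rot']),s['contact_force'],s['opening'])
E
```

```text
time: 13.42
tool_pos: [0.5289, 0.2362, 0.1451]
tool_rot: [3.141, 0.001, 2.955]
contact_force: [0.9, 0.1, -0.3]
opening: 0.0498
[0.52887528 0.23620835 0.14513028] [1.79986503e+02 3.01551960e-02 1.69321906e+02] [ 0.86472108  0.1194885  -0.27654517] 0.04984526609676974
```

```bash
python3 -m crank '{"claw":[0.4,0.4,0.4,0.4,0.4,0.4,0.4,0.4],"delta_pos":[[0,0,0.08],[0,0,0.18],[0,0,0.28],[0,0,0.38],[0,0,0.46],[0,0,0.52],[0,0,0.56],[0,0,0.56]],"roll":[0,0,0,0,0,0,0,0]}' 25
```

```text
time: 14.08
tool_pos: [0.5285, 0.2361, 0.1306]
tool_rot: [-3.141, -0.0, 2.955]
contact_force: [-0.1, 0.8, -0.5]
opening: 0.0496
```

Free so far, with the bottom about 9 mm into the slot. Lowering onto the raised tray, which it should meet at TCP ≈ 0.0976.

```bash
python3 -m crank '{"claw":[0.4,0.4,0.4,0.4,0.4,0.4,0.4,0.4],"delta_pos":[[0,0,0.12],[0,0,0.3],[0,0,0.48],[0,0,0.66],[0,0,0.8],[0,0,0.9],[0,0,0.96],[0,0,0.96]],"roll":[0,0,0,0,0,0,0,0]}' 25
```

```text
time: 14.75
tool_pos: [0.5287, 0.236, 0.1065]
tool_rot: [-3.141, 0.0, 2.955]
contact_force: [0.6, -0.4, -1.2]
opening: 0.05
```

```bash
python3 -m crank '{"claw":[0.4,0.4,0.4,0.4,0.4,0.4,0.4,0.4],"delta_pos":[[0,0,0.06],[0,0,0.12],[0,0,0.18],[0,0,0.24],[0,0,0.3],[0,0,0.35],[0,0,0.35],[0,0,0.35]],"roll":[0,0,0,0,0,0,0,0]}' 25
```

```text
time: 15.42
tool_pos: [0.5287, 0.2361, 0.098]
tool_rot: [-3.142, 0.0, 2.955]
contact_force: [1.6, -0.5, -1.5]
opening: 0.0501
```

```bash
python3 -m crank '{"claw":[0.4,0.4,0.4,0.4,0.4,0.4,0.4,0.4],"delta_pos":[[0,0,0.02],[0,0,0.04],[0,0,0.06],[0,0,0.06],[0,0,0.06],[0,0,0.06],[0,0,0.06],[0,0,0.06]],"roll":[0,0,0,0,0,0,0,0]}' 25
```

```text
time: 16.08
tool_pos: [0.5288, 0.2361, 0.0968]
tool_rot: [3.141, 0.0, 2.955]
contact_force: [1.4, -1.0, 4.0]
opening: 0.0497
```

It's resting on the tray at 4 N. I'll release it, rise and shut the fingers.

```bash
python3 -m crank '{"claw":[0.8,0.8,0.8,0.8,0.8,0.8,0.8,0.8],"delta_pos":[[0,0,0],[0,0,0],[0,0,0],[0,0,0],[0,0,-0.5],[0,0,-1.2],[0,0,-1.9],[0,0,-2.4]],"roll":[0,0,0,0,0,0,0,0]}' 25
python3 -m crank '{"claw":[0,0,0,0,0,0,0,0],"delta_pos":[[0,0,0],[0,0,0],[0,0,0],[0,0,0],[0,0,0],[0,0,0],[0,0,0],[0,0,0]],"roll":[0,0,0,0,0,0,0,0]}' 25
python3 - <<'E'
from cell import robot
from h import *
ims=[]
for n,(x,y,w,h) in {"scene":(385,80,110,140),"side":(150,150,115,140)}.items():
    c=robot.read_camera(n);im=c['color'];k=3.5
    ims.append(cv2.resize(im[y:y+h,x:x+w],None,fx=k,fy=k,interpolation=cv2.INTER_CUBIC))
cv2.imwrite('pics/c7.png',np.hstack(ims))
s=robot.observe();print(s['tool_pos'],np.degrees(s['tool_rot']),s['contact_force'],s['opening'])
E
```

```text
time: 16.75
tool_pos: [0.5288, 0.2362, 0.1578]
tool_rot: [3.141, 0.001, 2.955]
contact_force: [1.1, 0.4, 0.3]
opening: 0.0735
time: 17.42
tool_pos: [0.5286, 0.2361, 0.1563]
tool_rot: [-3.141, -0.0, 2.955]
contact_force: [-0.3, -0.4, -0.3]
opening: 0.0245
[0.52860337 0.23609237 0.15650143] [-1.79996615e+02 -4.23655114e-03  1.69318683e+02] [-0.09935979 -0.61200717  0.57244742] 0.01674630909192046
```

View pics/c7.png

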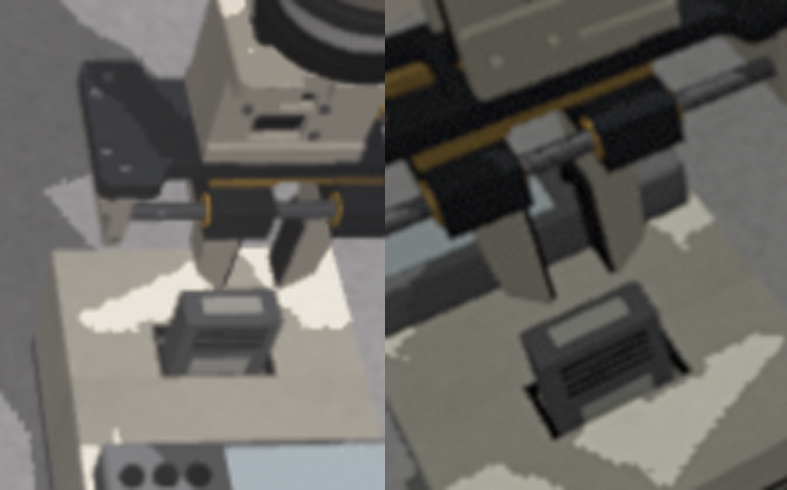

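The cartridge sits upright in the reader slot on the raised tray. Pressing next.

```bash
python3 -m crank '{"claw":[0,0,0,0,0,0,0,0],"delta_pos":[[0,0,0],[0,0,0.1],[0,0,0.3],[0,0,0.6],[0,0,0.8],[0,0,0.9],[0,0,1.0],[0,0,1.0]],"roll":[0,0,0,0,0,0,0,0]}' 25
python3 -m crank '{"claw":[0,0,0,0,0,0,0,0],"delta_pos":[[0,0,0.08],[0,0,0.18],[0,0,0.28],[0,0,0.38],[0,0,0.46],[0,0,0.52],[0,0,0.56],[0,0,0.56]],"roll":[0,0,0,0,0,0,0,0]}' 25
```

```text
time: 18.18
tool_pos: [0.5283, 0.236, 0.1309]
tool_rot: [-3.141, -0.001, 2.955]
contact_force: [-0.3, -0.4, 0.1]
opening: 0.0004
time: 18.85
tool_pos: [0.5289, 0.2362, 0.1176]
tool_rot: [3.141, 0.001, 2.955]
contact_force: [0.2, 0.4, 4.6]
opening: 0.0004
```

Force is 4.6 N, and the tray is moving freely. Continuing.

```bash
python3 -m crank '{"claw":[0,0,0,0,0,0,0,0],"delta_pos":[[0,0,0.06],[0,0,0.14],[0,0,0.22],[0,0,0.3],[0,0,0.38],[0,0,0.44],[0,0,0.48],[0,0,0.48]],"roll":[0,0,0,0,0,0,0,0]}' 25
```

```text
time: 19.52
tool_pos: [0.5289, 0.2362, 0.1058]
tool_rot: [3.141, 0.001, 2.955]
contact_force: [0.3, -0.1, 5.5]
opening: 0.0002
```

```bash
python3 -m crank '{"claw":[0,0,0,0,0,0,0,0],"delta_pos":[[0,0,0.03],[0,0,0.06],[0,0,0.09],[0,0,0.12],[0,0,0.14],[0,0,0.14],[0,0,0.14],[0,0,0.14]],"roll":[0,0,0,0,0,0,0,0]}' 25
```

```text
time: 20.18
tool_pos: [0.529, 0.2362, 0.1026]
tool_rot: [3.141, 0.001, 2.955]
contact_force: [-0.2, -0.6, 7.0]
opening: 0.0005
```

```bash
python3 -m crank '{"claw":[0,0,0,0,0,0,0,0],"delta_pos":[[0,0,0.02],[0,0,0.04],[0,0,0.05],[0,0,0.06],[0,0,0.06],[0,0,0.06],[0,0,0.06],[0,0,0.06]],"roll":[0,0,0,0,0,0,0,0]}' 25
```

```text
time: 20.85
tool_pos: [0.529, 0.2362, 0.1011]
tool_rot: [3.141, 0.001, 2.955]
contact_force: [0.3, -0.1, 6.9]
opening: 0.0005
```

```bash
python3 -m crank '{"claw":[0,0,0,0,0,0,0,0],"delta_pos":[[0,0,0.02],[0,0,0.04],[0,0,0.05],[0,0,0.06],[0,0,0.06],[0,0,0.06],[0,0,0.06],[0,0,0.06]],"roll":[0,0,0,0,0,0,0,0]}' 25
```

```text
time: 21.52
tool_pos: [0.529, 0.2362, 0.0997]
tool_rot: [3.141, 0.001, 2.955]
contact_force: [0.7, -1.1, 6.9]
opening: 0.0006
```

```bash
python3 -m crank '{"claw":[0,0,0,0,0,0,0,0],"delta_pos":[[0,0,0.02],[0,0,0.04],[0,0,0.05],[0,0,0.06],[0,0,0.06],[0,0,0.06],[0,0,0.06],[0,0,0.06]],"roll":[0,0,0,0,0,0,0,0]}' 25
```

```text
time: 22.18
tool_pos: [0.529, 0.2362, 0.0982]
tool_rot: [3.141, 0.001, 2.955]
contact_force: [-0.8, -0.1, 6.9]
opening: 0.0004
```

```bash
python3 -m crank '{"claw":[0,0,0,0,0,0,0,0],"delta_pos":[[0,0,0.02],[0,0,0.04],[0,0,0.05],[0,0,0.06],[0,0,0.06],[0,0,0.06],[0,0,0.06],[0,0,0.06]],"roll":[0,0,0,0,0,0,0,0]}' 25
```

```text
time: 22.85
tool_pos: [0.529, 0.2362, 0.0967]
tool_rot: [3.141, 0.001, 2.955]
contact_force: [-0.6, -0.8, 7.5]
opening: 0.0006
```

```bash
python3 -m crank '{"claw":[0,0,0,0,0,0,0,0],"delta_pos":[[0,0,0.02],[0,0,0.04],[0,0,0.05],[0,0,0.06],[0,0,0.06],[0,0,0.06],[0,0,0.06],[0,0,0.06]],"roll":[0,0,0,0,0,0,0,0]}' 25
```

```text
time: 23.52
tool_pos: [0.529, 0.2362, 0.0953]
tool_rot: [3.141, 0.001, 2.955]
contact_force: [0.0, -1.5, 7.8]
opening: 0.0005
```

```bash
python3 -m crank '{"claw":[0,0,0,0,0,0,0,0],"delta_pos":[[0,0,0.02],[0,0,0.04],[0,0,0.05],[0,0,0.06],[0,0,0.06],[0,0,0.06],[0,0,0.06],[0,0,0.06]],"roll":[0,0,0,0,0,0,0,0]}' 25
```

```text
time: 24.18
tool_pos: [0.529, 0.2362, 0.0938]
tool_rot: [3.141, 0.001, 2.955]
contact_force: [-0.6, -1.1, 7.9]
opening: 0.0003
```

```bash
python3 -m crank '{"claw":[0,0,0,0,0,0,0,0],"delta_pos":[[0,0,0.02],[0,0,0.04],[0,0,0.05],[0,0,0.06],[0,0,0.06],[0,0,0.06],[0,0,0.06],[0,0,0.06]],"roll":[0,0,0,0,0,0,0,0]}' 25
```

```text
time: 24.85
tool_pos: [0.5291, 0.2362, 0.0925]
tool_rot: [3.141, 0.001, 2.955]
contact_force: [-0.1, -0.7, 9.6]
opening: 0.0007
```

```bash
python3 -m crank '{"claw":[0,0,0,0,0,0,0,0],"delta_pos":[[0,0,0.01],[0,0,0.02],[0,0,0.03],[0,0,0.04],[0,0,0.04],[0,0,0.04],[0,0,0.04],[0,0,0.04]],"roll":[0,0,0,0,0,0,0,0]}' 25
```

```text
time: 25.52
tool_pos: [0.5293, 0.2362, 0.092]
tool_rot: [3.141, 0.002, 2.955]
contact_force: [-1.5, -0.2, 11.1]
opening: 0.0007
```

```bash
python3 -m crank '{"claw":[0,0,0,0,0,0,0,0],"delta_pos":[[0,0,0.01],[0,0,0.02],[0,0,0.03],[0,0,0.04],[0,0,0.04],[0,0,0.04],[0,0,0.04],[0,0,0.04]],"roll":[0,0,0,0,0,0,0,0]}' 25
```

```text
time: 26.18
tool_pos: [0.5297, 0.2363, 0.0917]
tool_rot: [3.14, 0.003, 2.955]
contact_force: [-1.8, -2.1, 16.9]
opening: 0.0
```

16.9 N, so the end of travel is reached. Backing off and looking.

```bash
python3 -m crank '{"claw":[0,0,0,0,0,0,0,0],"delta_pos":[[0,0,-0.15],[0,0,-0.4],[0,0,-0.8],[0,0,-1.4],[0,0,-2.2],[0,0,-3.0],[0,0,-3.6],[0,0,-4.0]],"roll":[0,0,0,0,0,0,0,0]}' 25
python3 -m crank '{"claw":[0,0,0,0,0,0,0,0],"delta_pos":[[0,0,0],[0,0,0],[0,0,0],[0,0,0],[0,0,0],[0,0,0],[0,0,0],[0,0,0]],"roll":[0,0,0,0,0,0,0,0]}' 25
python3 - <<'E'
from cell import robot
from h import *
ims=[]
for n,(x,y,w,h) in {"scene":(385,80,110,140),"side":(150,150,115,140)}.items():
    c=robot.read_camera(n);im=c['color'];k=3.5;cv2.imwrite(f'pics/{n}8.png',im)
    b=cv2.resize(im[y:y+h,x:x+w],None,fx=k,fy=k,interpolation=cv2.INTER_CUBIC);b2=b.copy()
    Rz=R.from_euler('z',-10.7,degrees=True).as_matrix()
    for z,col in((.102,(0,0,255)),(.09+.0085,(0,200,0))):
        P=[Rz@[a*.011,d*.025,0]+np.array([.529,.2358,z]) for a,d in((-1,-1),(1,-1),(1,1),(-1,1))]
        p=((proj(c,P)-[x,y]+.5)*k-.5)
        if z<.1: cv2.polylines(b2,[np.round(p*8).astype(int)],True,col,1,cv2.LINE_AA,3)
    ims+= [np.vstack([b[160:420],b2[160:420]])]
cv2.imwrite('pics/c8.png',np.hstack(ims))
s=robot.observe();print(s['time'],s['tool_pos'],np.degrees(s['tool_rot']),s['contact_force'],s['opening'])
E
```

```text
time: 26.85
tool_pos: [0.5288, 0.2362, 0.1914]
tool_rot: [3.141, 0.001, 2.955]
contact_force: [1.1, -0.1, -0.6]
opening: 0.0002
time: 27.52
tool_pos: [0.5286, 0.2361, 0.1894]
tool_rot: [-3.141, -0.0, 2.955]
contact_force: [0.6, 0.0, -0.2]
opening: 0.0008
27.6167 [0.52860988 0.23613708 0.18953843] [-1.79997551e+02  1.01058397e-03  1.69322075e+02] [ 0.87157521 -0.39843127 -0.2307959 ] 0.00019311813241137284
```

View pics/c8.png

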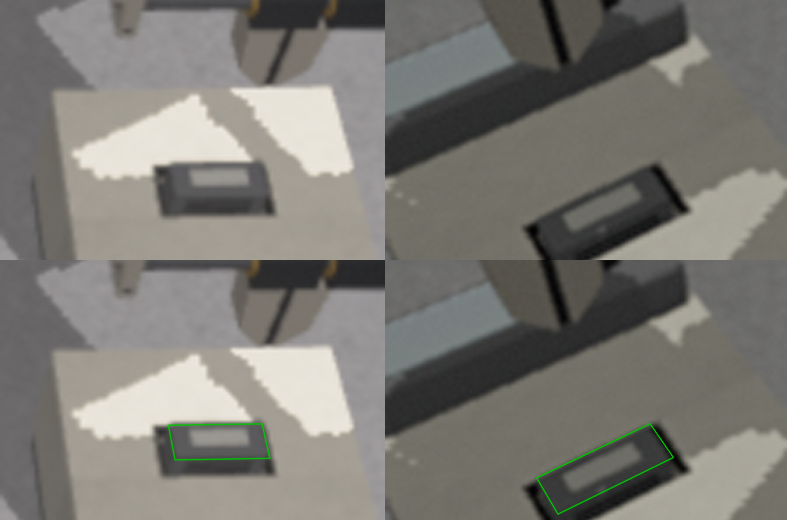

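View pics/scene8.png

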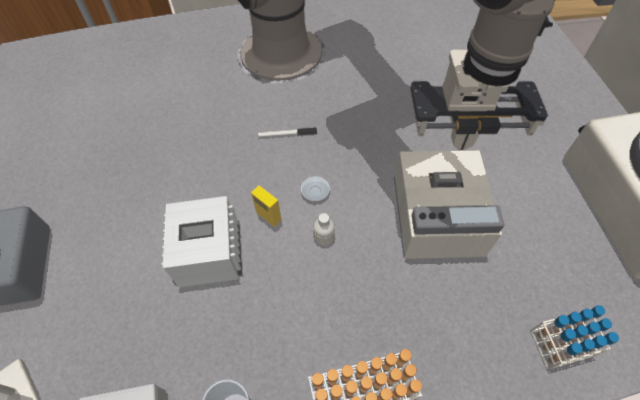

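View pics/side8.png

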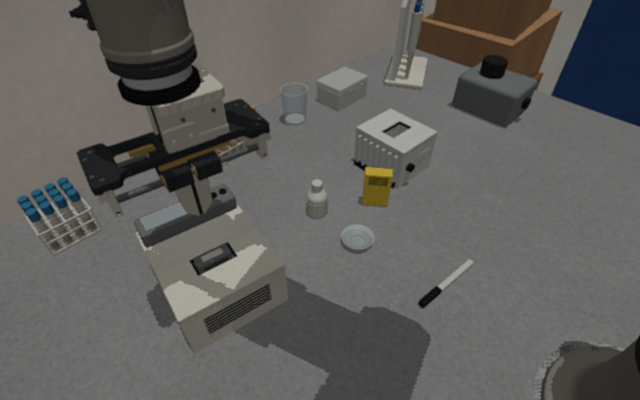

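The cartridge has stayed low since I let go, about 1.2 s ago. The outline drawn at 8.5 mm above the mouth fits its top in both views, and 8.5 mm is 6.8 mm above where the end of travel was felt. The incubator slot is empty, the bottle and dish haven't moved, and the tool is clear. Handing in.

```bash
python3 - <<'E'
from cell import robot
print(robot.hand_in()); print(robot.observe()['time'])
E
```

```text
the job is handed in; nothing more can be done
None
the job is handed in; nothing more can be done
```

The grey cartridge is now caught low in the reader, and I handed the job in at about 27.6 s of the 58 s allowed.

- **Release:** I pressed the cartridge down in the incubator with shut fingers to 15 N, where travel ended. I retracted fully and it popped up.
- **Transfer:** I gripped it across its 50 mm width, lifted it straight up and set it down on the reader's raised tray. Contact there was 4 N, and it went in without rubbing.
- **Catch:** I pressed it in small steps until the force rose to 16.9 N, then backed off straight up.

My last checks were the two fixed cameras, 1.2 s after I let go:
- **Cartridge:** its top is about 8.5 mm above the reader's mouth, which fits the catch having taken it.
- **Surroundings:** the incubator slot was empty, and the bottle and dish looked unmoved.
- **Robot:** the arm was clear, at about zero force.

No check failed or disagreed. I couldn't read the tray depths directly: the reader's catch is judged from the pictures and forces. The incubator tray staying up follows from it popping up and nothing pressing it since.

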